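# Hold the unread slide label up over the label reader

### The job

Three glass slides lie on drying stands: two have been read and lie face down, one still lies label face up; tell it by the corner notch (look with the frosted end pointing away from you: notch at the right-hand corner means label up, at the left means face down). Pick up the unread slide by its clear part without the fingers touching its frosted end, and leave the other two where they lie. Finish while still holding it, still and level with the label up, about 4 cm above the reader's lit window and touching nothing but your fingers, with the frosted end centred over the window and pointing the way the yellow arrow points.

Things in the scene. Friction and masses are not known exactly. Their poses are not given: they have to be found in the camera images.
- slide: The unread glass slide, 100 x 46 x 6 mm, 50 to 100 g, level on a drying stand at any yaw, label face (white frosted band, pencil lines) up. Origin at its middle (27 mm up); x along its length to the frosted end, z out of the label face. Frosted from x = +20 to +50 mm, else clear. Corner at x +50, y -23 mm has a 9 mm square notch: right-hand corner if label is up and frosted end points away.
- slide_frost (a point): On the unread slide, the middle of the frosted end: 35 mm from the slide's origin along its +x, at mid thickness. Axes as the slide's.
- slide_clear (a point): On the unread slide, a good place to grip: 34 mm from the slide's origin along its -x, at mid thickness; the cork top beneath ends 18 mm from it. Fingers fit either side of the 46 mm width and may reach below the slide (its underside is 24 mm above the worktop). Axes as the slide's.
- slide_notch (a point): On the unread slide, the middle of the corner notch: x +45.5, y -18.5 mm from the slide's origin.
- read_slide_0: An already read glass slide 100 x 46 x 6 mm, lying level, centred on a drying stand at any yaw, face down (grey frosted band seen from above). Same shape and axes as the unread slide, so its z points down and, from above with the frosted end pointing away, its notch is at the left.
- read_slide_1: The other already read glass slide 100 x 46 x 6 mm, lying level, centred on a drying stand at any yaw, face down (grey frosted band seen from above). Same shape and axes as the unread slide, so its z points down and, from above with the frosted end pointing away, its notch is at the left.
- stand_0: fixed drying stand, 24 mm tall, aluminium foot 36 mm across, neck 24 mm, round cork top 32 mm across; one slide lies centred on it. Origin at the middle of its underside. Which slide lies on which stand varies.
- stand_1: fixed drying stand, 24 mm tall, aluminium foot 36 mm across, neck 24 mm, round cork top 32 mm across; one slide lies centred on it. Origin at the middle of its underside. Which slide lies on which stand varies.
- stand_2: fixed drying stand, 24 mm tall, aluminium foot 36 mm across, neck 24 mm, round cork top 32 mm across; one slide lies centred on it. Origin at the middle of its underside. Which slide lies on which stand varies.
- reader: Fixed label reader: dark blue-grey base 16 mm tall (x -100 to +150, y -60 to +60 mm) with a lit 60 mm square window in a black frame, a yellow arrow pointing at it, and a post (x = +125 mm) with a lens head (x +90 to +160 mm, up to 185 mm above the worktop). Origin on the worktop below the window's middle; x is the way the arrow points, roughly away from the robot; z up.
- reader_window (a point): The middle of the reader's lit window, on its upper face, 17.5 mm above the worktop. Axes as the reader's.
Things that resemble listed ones, but are neither listed nor needed, are in the scene too. What is shaped like the slide but green or purple is not meant.

How it is judged:
On the way:
1. the unread slide is held clear of its stand, level and label up (height (world z) of slide above 0.045 m and angle between slide's own z axis and vertical below 0.35 rad and contact force between slide and the fingers above 1 N), for 0.2 s.
At the end, for the whole second after the job is handed in: Unread slide held by the fingers alone, still (under 20 mm/s), label up and level within 10 degrees; middle of its frosted end within 15 mm of the window's middle from above and 20 to 65 mm above it, pointing along the arrow within 12 degrees; read slides moved less than 15 mm (horizontal distance between slide_frost and reader_window below 0.015 m and z of slide_frost in the frame of reader_window between 0.02 and 0.065 m and x of slide_clear in the frame of reader_window below -0.03 m and angle between the x axis of slide and the x axis of reader, either way round below 0.22 rad and angle between slide's own z axis and vertical below 0.17 rad and linear speed of slide below 0.02 m/s and contact force between slide and the fingers above 1 N and contact force between slide and reader below 0.1 N and distance of each of read_slide_0, read_slide_1 from where it was at the start of the episode below 0.015 m); the arm keeps its last pose, push and grip.
It fails at once if the fingers press on the unread slide's frosted end (more than 0.5 N) (contact force between any of slide_c1, slide_c2 and the fingers above 0.5 N).
It fails at once if a read slide is moved by more than 15 mm (distance of any of read_slide_0, read_slide_1 from where it was at the start of the episode above 0.015 m).
It also fails if it takes over 42 s, if anything falls off the work surface, if the arm or the gripper's body presses on something with over 40 N, if the wrist force passes 120 N, or if a joint passes its speed limit or range.

### The arm

A 7-joint arm with a two-finger parallel gripper is mounted at the origin on a cart in front of the work surface, level with it; the furniture and walls round the work are solid. World frame = base frame: x ahead of the robot, y to its left, z up, the work surface at z = 0. Lengths are in m, angles in rad, forces in N, time in s.
With the tool pointing down it reaches from about 0.425 to 0.925 m from the base axis. Payload 6.8 kg.
Tool frame: the origin (TCP) lies on the mounting face of the last link; the fingertips stand 173 mm ahead of it and the grasp point (between the pads) lies 155 mm ahead of it; y points along the fingers, x is the direction in which the jaws open and shut, and the axes are right-handed (so a half turn about y gives the same grasp; the last joint's range is limited). The gripper opens to 85 mm and grips with 20 to 120 N. Pads are 22 mm wide; open, the fingers measure 114 mm over their backs; the gripper's body (76 mm by 85 mm) begins 54 mm behind the grasp point. The pads swing forward as they close: fully open they stand 13 mm farther back than shut.
Start: joints at [1.096, 0.477, 0.022, 1.555, -0.011, 1.109, -0.083], TCP at [0.242, -0.63, 0.405] pointing down, gripper open.
Joint ranges: [-2.96, 2.96], [-0.34, 2.1], [-1.41, 1.46], [0.24, 2.44], [-1.37, 4.51], [0.17, 1.92], [-2.96, 2.96]. Speed limits (rad/s): [2.39, 2.39, 3.14, 3.14, 3.14, 3.14, 3.14].

### API

Orientations are given as a rotation vector (axis times angle).
In Python, from bench import r gives the robot as it stands.
- The arm moves only by the tool step_arm, never from a script. Its arguments are lists of equal length, an entry for each row: "xyz": the shift along the tool's x, y, z scaled (see below), a list of three; "rotation": the turn, a rotation vector about the tool's x, y, z scaled (see below), a list of three. A call has 1 to 20 rows; each row is the pose to reach, as a shift and turn from the pose measured when the call began, along the tool's axes at that moment; what a row does not reach only later rows make up. The controller multiplies each number of a shift by 30 cm and each number of a turn by 90 degrees. A row lasts 1/8 s, in which the tool goes at most 62.5 mm and 10.7 degrees, less where a joint would pass 70% of its speed; a pose out of reach is approached as far as the arm can. A call with a number of a shift or a turn outside -1 to 1 is refused whole. A call with a gripper value outside its range is refused whole. "grip" is the closure, from 0 (fully open) to 1 (shut), set as the call begins (left out, the last holds). The fingers move at their own pace and stop on an object; "force" is the grip in N (left out, the last holds). Time passes only in rows, so rows that repeat a pose let the fingers close. It gives the time, the measured TCP pose, the force and the opening at its end, in the units of the state.
- r.get_obs(): the state, without advancing time (a new reading comes with each control period).
- r.grab_frame(name): name is "scene" or "top" or "wrist"; returns a dict with "pixels" (420x560x3 uint8, red, green, blue), "fx", "fy", "cx", "cy" (pixels), "position" and "attitude" of the camera in the world; the wrist camera has in their place "mount" (4x4, takes a point from camera to tool coordinates, whose origin is the TCP and whose axes are the tool frame's). Camera axes: x right, y down, z forward; pixel columns grow to the right and rows downward; lengths in m; the calibration is good to about 2 mm. The wrist camera is an equidistant fisheye: a pixel r from the principal point sees the ray r / f radians off the axis. A picture is of the moment at which its call begins: read the wrist's pose just before it. There is no depth.
- r.hand_in(): hands the job in, once; it reports no verdict.
The state is a dict: "clock": time; "joints": joint angles; "qvel": joint speeds; "tau": joint torques, N m; "tcp_pos": TCP position; "orientation": TCP orientation; "contact_force": force on the tool from outside, world axes, zero at the start; "moment": the same for the moment, N m; "grip_width": finger opening in m.
Only numpy, scipy, OpenCV 4.12 (cv2) and the standard library are available. Lean on these libraries where they do the work, as an engineer would, in place of code of your own. Each camera call takes 0.05 s, during which the arm holds its last target.

## Working session

There is one attempt and no reset: what is moved stays moved. The work goes in short steps, Python scripts to look and compute and a tool call to move; the robot and the scene stay as the last step left them, time stands still between calls to the robot, and variables do not carry over. Pictures are saved under pics/ and viewed, and the job is handed in when it is done.

Besides the shell and the picture viewer there is one more tool, called as name(argument=value, ...) on one line, values as JSON. step_arm: Moves the arm, as the interface text tells. Its arguments: {"type":"object","properties":{"xyz":{"type":"array"},"rotation":{"type":"array"},"grip":{"type":"number"},"force":{"type":"number"}},"required":["xyz","rotation"]}

```bash
mkdir -p pics
cat > h.py <<'E'
from bench import r
import numpy as np, cv2, pickle
from scipy.spatial.transform import Rotation as R
def save(n,o):
    f=r.grab_frame(n); cv2.imwrite('pics/%s.png'%o,f['pixels'][:,:,::-1]); pickle.dump(f,open('pics/%s.pkl'%o,'wb')); return f
E
python3 - <<'E'
from h import *
print(r.get_obs())
for n in ['top','scene']:
    f=save(n,n+'0'); print({k:v for k,v in f.items() if k!='pixels'})
E
```

```text
{'clock': 0.0, 'joints': array([ 1.09587661,  0.47778068,  0.02236369,  1.5564156 , -0.01151348,
        1.10930169, -0.08308426]), 'qvel': array([ 8.21317163e-04,  8.15045078e-04, -4.06115461e-04, -1.96256878e-05,
       -8.78859995e-05,  2.70173212e-04, -1.69659684e-03]), 'tau': array([-1.05639996e-03, -5.96449506e+01,  1.60720691e+00, -2.81198376e+01,
        1.23536252e-02,  9.36062570e-03,  2.28302275e-05]), 'tcp_pos': array([ 0.24199113, -0.62984673,  0.40375406]), 'orientation': array([-1.35978519,  0.93601775, -0.93348519]), 'contact_force': array([ 0.22936953, -0.76051142, -1.0697213 ]), 'moment': array([ 0.04721837, -0.00704565,  0.04350025]), 'grip_width': 0.08539187486666186}
{'fx': 495.5244495263712, 'fy': 495.5244495263712, 'cx': 281.47715603950894, 'cy': 208.83373193628643, 'position': array([0.4659195 , 0.11872923, 1.33583153]), 'attitude': array([-2.19655315,  2.1571919 , -0.07134769])}
{'fx': 480.70655983879305, 'fy': 480.70655983879305, 'cx': 281.9540656237755, 'cy': 209.34317683216463, 'position': array([-0.16630604,  1.00998098,  0.92736625]), 'attitude': array([-0.88513638,  2.42451249, -1.20679813])}
```

View pics/top0.png

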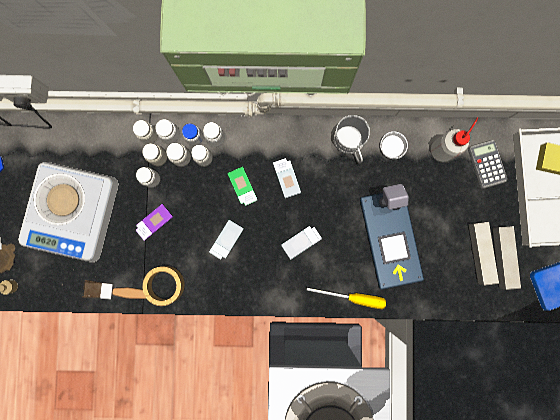

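View pics/scene0.png

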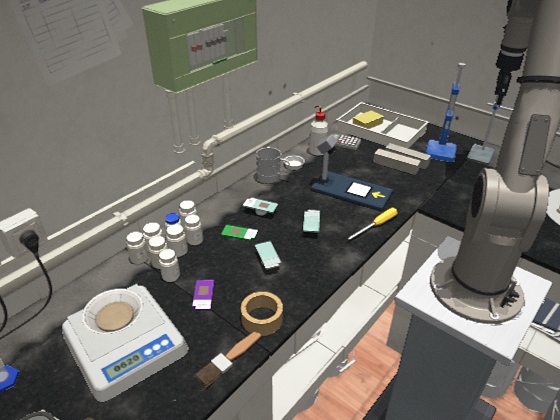

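Run:
```python
from h import *
o=r.get_obs(); print(R.from_rotvec(o['orientation']).as_matrix().round(3))
f=pickle.load(open('pics/top0.pkl','rb')); print(R.from_rotvec(f['attitude']).as_matrix().round(3))
```

```text
[[ 0.359 -0.001  0.933]
 [-0.933  0.001  0.359]
 [-0.002 -1.    -0.   ]]
[[ 0.018 -0.997  0.076]
 [-1.    -0.018  0.012]
 [-0.01  -0.077 -0.997]]
```

Run:
```python
from h import *
im=cv2.imread('pics/top0.png')
c=[im[y-30:y+30,x-30:x+30] for x,y in [(227,240),(287,178),(301,242)]]
cv2.imwrite('pics/crop0.png',cv2.resize(np.hstack(c),None,fx=4.4,fy=4.4,interpolation=cv2.INTER_CUBIC))
c=im[180:300,345:435]
cv2.imwrite('pics/crop1.png',cv2.resize(c,None,fx=5,fy=5,interpolation=cv2.INTER_CUBIC))
```

```text
(no output)
```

View pics/crop0.png

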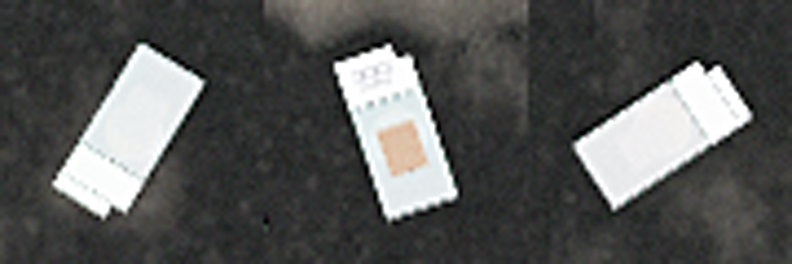

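View pics/crop1.png

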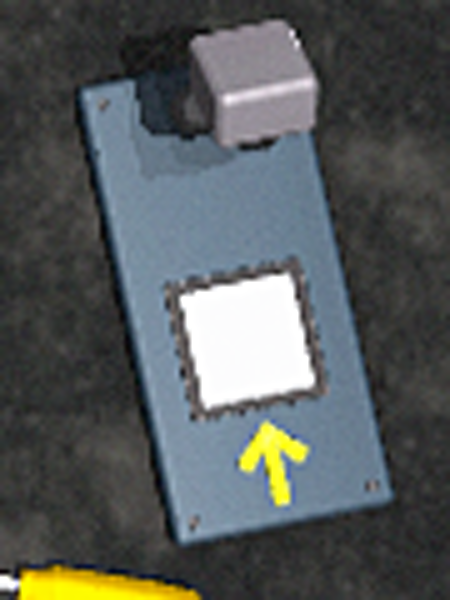

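```bash
cat >> h.py <<'E'
def ray(f,uv,z):
    Rm=R.from_rotvec(f['attitude']).as_matrix()
    d=Rm@np.array([(uv[0]-f['cx'])/f['fx'],(uv[1]-f['cy'])/f['fy'],1]); p=f['position']
    return p+d*(z-p[2])/d[2]
E
python3 - <<'E'
from h import *
f=pickle.load(open('pics/top0.pkl','rb'))
def P(l,ox,oy,s,z): return np.array([ray(f,((x+.5)/s+ox-.5,(y+.5)/s+oy-.5),z) for x,y in l])
s=P([(333,62),(458,198),(388,222)],257-60,148,4.4,.03)
print(s.round(4)); c=(s[0]+s[1])/2; d=s[0]-s[2]; print('c',c,'yaw',np.degrees(np.arctan2(d[1],d[0])),np.linalg.norm(d),np.linalg.norm(s[1]-s[2]))
w=P([(178,295),(297,272),(318,388),(200,412)],345,180,5,.0175)
print('w',w.mean(0),[np.linalg.norm(w[i]-w[i-1]) for i in range(4)]);d=w[0]+w[1]-w[2]-w[3]; print(np.degrees(np.arctan2(d[1],d[0])))
b=P([(80,88),(392,498),(180,545)],345,180,5,.016); d=b[0]-b[2];print(np.degrees(np.arctan2(d[1],d[0])),np.linalg.norm(d))
E
```

```text
[[0.6915 0.161  0.03  ]
 [0.6101 0.0841 0.03  ]
 [0.5948 0.126  0.03  ]]
c [0.65079207 0.1225384  0.03      ] yaw 19.91530189526859 0.10284505562403172 0.044561525803576536
w [ 0.46858307 -0.1659285   0.0175    ] [np.float64(0.06261063210861519), np.float64(0.06431912357191133), np.float64(0.062025699994203605), np.float64(0.06367668385150488)]
10.556196753309992
12.652818093415142 0.2469303687665583
```

Candidates: (227,240) and (301,242) both have their notch at the left when seen along the frosted end, and plain backs, so both are face down. At (287,178) the notch is at the right and there are pencil lines, so it is label up and is the one I want. The green one at (242,185) and the purple one at (154,221) are decoys.

step_arm(xyz=[[-0.93,0,0.93],[-0.93,0,0.93],[-0.93,0,0.93],[-0.93,0,0.93],[-0.93,0,0.93],[-0.93,0,0.93],[-0.93,0,0.93],[-0.93,0,0.93],[-0.93,0,0.93]], rotation=[[0,0,0],[0,0,0],[0,0,0],[0,0,0],[0,0,0],[0,0,0],[0,0,0],[0,0,0],[0,0,0]], grip=0, force=50)

```text
clock: 1.23
tcp_pos: [0.4017, -0.2706, 0.4041]
orientation: [-1.36, 0.938, -0.935]
contact_force: [0.0, -1.0, 0.5]
grip_width: 0.0854
```

```bash
cat >> h.py <<'E'
def to(xyz,yawx):
    o=r.get_obs(); Rm=R.from_rotvec(o['orientation']); a=np.radians(yawx)
    x=np.array([np.cos(a),np.sin(a),0]); y=np.array([0,0,-1.]); T=R.from_matrix(np.c_[x,y,np.cross(x,y)])
    print('clk',o['clock'],o['tcp_pos'].round(4),'F',o['contact_force'].round(1),'w',o['grip_width'])
    print('shift',(Rm.inv().apply(np.array(xyz)-o['tcp_pos'])/.3).round(3),'rot',((Rm.inv()*T).as_rotvec()/(np.pi/2)).round(3))
E
python3 -c "
from h import *
to((.6207,.1116,.33),-70)"
```

```text
clk 1.225 [ 0.4017 -0.2706  0.4041] F [ 0.  -1.   0.5] w 0.08539102078377228
shift [-0.929  0.247  1.137] rot [ 0.     0.01  -0.001]
```

step_arm(xyz=[[-0.81,0,1.0],[-0.81,0,1.0],[-0.81,0,1.0],[-0.81,0,1.0],[-0.81,0.1,1.0],[-0.81,0.2,1.0],[-0.81,0.25,1.0],[-0.81,0.25,1.0],[-0.81,0.25,1.0]], rotation=[[0,0,0],[0,0,0],[0,0,0],[0,0,0],[0,0,0],[0,0,0],[0,0.01,0],[0,0.01,0],[0,0.01,0]])

```text
clock: 2.35
tcp_pos: [0.5954, 0.0612, 0.3296]
orientation: [-1.354, 0.951, -0.95]
contact_force: [0.3, -1.3, 0.0]
grip_width: 0.0855
```

```bash
python3 -c "
from h import *
to((.6207,.1116,.33),-70)
pickle.dump(r.get_obs(),open('pics/o1.pkl','wb'))
f=save('wrist','w1');print({k:v for k,v in f.items() if k!='pixels'})"
```

```text
clk 2.35 [0.5954 0.0612 0.3296] F [ 0.3 -1.3  0. ] w 0.08546620696217339
shift [-0.129 -0.001  0.136] rot [ 0.001 -0.002 -0.   ]
{'fx': 325.19226210127806, 'fy': 325.19226210127806, 'cx': 273.08971517403893, 'cy': 213.8910354056205, 'mount': array([[ 9.99999379e-01,  1.51984966e-04,  1.10418816e-03,
         4.87925469e-04],
       [-1.02256665e-03, -2.69081246e-01,  9.63116939e-01,
         3.23800999e-02],
       [ 4.43495621e-04, -9.63117469e-01, -2.69080923e-01,
         6.79722847e-02],
       [ 0.00000000e+00,  0.00000000e+00,  0.00000000e+00,
         1.00000000e+00]])}
```

View pics/w1.png

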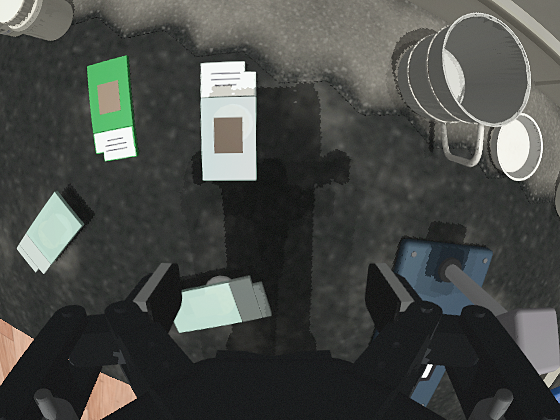

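The unread slide shows at (229,121): pencil lines on the far end, notch at top right (250,67), so label up is confirmed.

```bash
cat >> h.py <<'E'
def wray(f,o,uv,z):
    a=(uv[0]-f['cx'])/f['fx'];b=(uv[1]-f['cy'])/f['fy'];t=np.hypot(a,b)
    d=np.array([a/t*np.sin(t),b/t*np.sin(t),np.cos(t)]);M=f['mount'];Rm=R.from_rotvec(o['orientation'])
    p=o['tcp_pos']+Rm.apply(M[:3,3]);d=Rm.apply(M[:3,:3]@d);return p+d*(z-p[2])/d[2]
E
python3 - <<'E'
from h import *
f=pickle.load(open('pics/w1.pkl','rb'));o=pickle.load(open('pics/o1.pkl','rb'))
im=cv2.imread('pics/w1.png')[50:200,180:280]
cv2.imwrite('pics/crop2.png',cv2.resize(im,None,fx=4,fy=4,interpolation=cv2.INTER_CUBIC))
s=np.array([wray(f,o,u,.03) for u in [(200,62),(257,180),(202,181)]])
c=(s[0]+s[1])/2; d=s[0]-s[2]; print('c',c,'yaw',np.degrees(np.arctan2(d[1],d[0])),np.linalg.norm(d),np.linalg.norm(s[1]-s[2]))
E
```

```text
c [0.6512514  0.11970185 0.03      ] yaw 19.80142321214786 0.10055592806259393 0.04672040303710384
```

View pics/crop2.png

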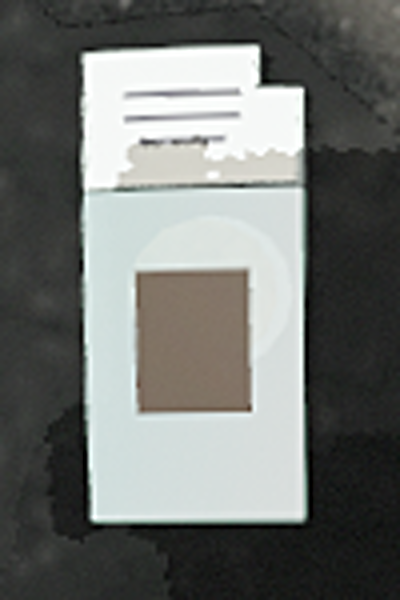

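```bash
python3 -c "
from h import *
to((.621,.1098,.178),-70.1)"
```

```text
clk 2.4 [0.5954 0.0612 0.3302] F [-0.6  0.   0.1] w 0.08560546465002875
shift [-0.123  0.507  0.135] rot [ 0.    -0.001 -0.   ]
```

step_arm(xyz=[[-0.123,0,0.135],[-0.123,0,0.135],[-0.123,0.1,0.135],[-0.123,0.2,0.135],[-0.123,0.3,0.135],[-0.123,0.4,0.135],[-0.123,0.45,0.135],[-0.123,0.48,0.135],[-0.123,0.507,0.135],[-0.123,0.507,0.135],[-0.123,0.507,0.135]], rotation=[[0,0,0],[0,0,0],[0,0,0],[0,0,0],[0,0,0],[0,0,0],[0,0,0],[0,0,0],[0,0,0],[0,0,0],[0,0,0]])

```text
clock: 3.78
tcp_pos: [0.6213, 0.1098, 0.1788]
orientation: [-1.352, 0.95, -0.951]
contact_force: [0.3, -0.4, -0.2]
grip_width: 0.0853
```

```bash
python3 -c "
from h import *
to((.621,.1098,.178),-70.1)
save('wrist','w2')"
```

```text
clk 3.775 [0.6213 0.1098 0.1788] F [ 0.3 -0.4 -0.2] w 0.08529057439073846
shift [-0.     0.003 -0.001] rot [-0.001 -0.001 -0.   ]
```

View pics/w2.png

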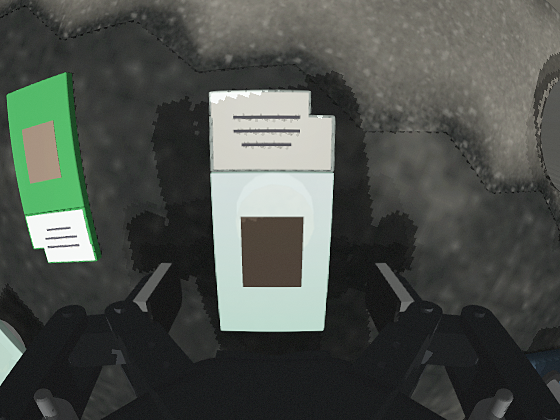

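The slide sits centred between the fingers (pads at x≈165 and 395, slide 212–333), and the pads lie along the clear part, well below the frosted band at row 171. Closing.

step_arm(xyz=[[0,0,0],[0,0,0],[0,0,0],[0,0,0],[0,0,0],[0,0,0],[0,0,0],[0,0,0]], rotation=[[0,0,0],[0,0,0],[0,0,0],[0,0,0],[0,0,0],[0,0,0],[0,0,0],[0,0,0]], grip=1, force=50)

```text
clock: 4.82
tcp_pos: [0.6214, 0.1099, 0.1791]
orientation: [-1.352, 0.949, -0.951]
contact_force: [-1.2, -0.3, 4.1]
grip_width: 0.0447
```

```bash
python3 -c "
from h import *
to((.621,.1098,.178),-70.1)
save('wrist','w3')"
```

```text
clk 4.825 [0.6214 0.1099 0.1791] F [-1.2 -0.3  4.1] w 0.044733176183796436
shift [-0.     0.004 -0.001] rot [-0.001 -0.001  0.   ]
```

View pics/w3.png

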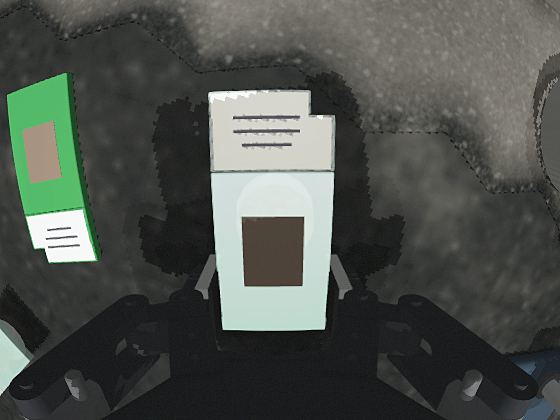

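Both pads are on the clear glass edges (rows ~255–300), opening about 45 mm. Lifting.

step_arm(xyz=[[0,-0.03,0],[0,-0.08,0],[0,-0.15,0],[0,-0.22,0],[0,-0.3,0],[0,-0.38,0],[0,-0.46,0],[0,-0.5,0],[0,-0.5,0],[0,-0.5,0]], rotation=[[0,0,0],[0,0,0],[0,0,0],[0,0,0],[0,0,0],[0,0,0],[0,0,0],[0,0,0],[0,0,0],[0,0,0]])

```text
clock: 6.12
tcp_pos: [0.6208, 0.1097, 0.3283]
orientation: [-1.353, 0.95, -0.95]
contact_force: [0.5, 0.4, -1.0]
grip_width: 0.0449
```

```bash
python3 -c "
from h import *
to((.40,-.18,.35),-78.5)
pickle.dump(r.get_obs(),open('pics/o4.pkl','wb'))
save('wrist','w4');save('top','top4');save('scene','scene4')"
```

```text
clk 6.125 [0.6208 0.1097 0.3283] F [ 0.5  0.4 -1. ] w 0.04492280821185272
shift [ 0.658 -0.072 -1.02 ] rot [-0.     0.093 -0.   ]
```

View pics/w4.png

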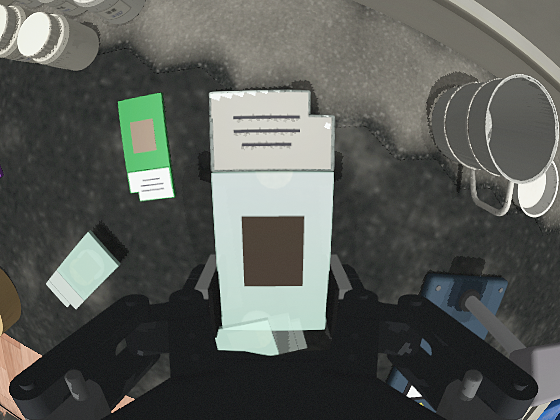

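View pics/scene4.png

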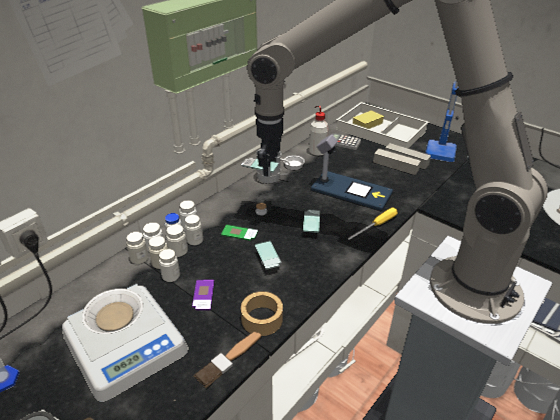

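Run:
```python
from h import *
f=pickle.load(open('pics/w4.pkl','rb'));o=pickle.load(open('pics/o4.pkl','rb'))
z=o['tcp_pos'][2]-.149
s=np.array([wray(f,o,u,z) for u in [(209,91),(325,331),(220,330)]])
c=(s[0]+s[1])/2; d=s[0]-s[2]; L=np.linalg.norm(d);yaw=np.arctan2(d[1],d[0]);print('c',c,'yaw',np.degrees(yaw),L,np.linalg.norm(s[1]-s[2]))
Rm=R.from_rotvec(o['orientation']);ct=Rm.inv().apply(c-o['tcp_pos']);print('slide in tool',ct)
# target
Y=np.radians(11.8); u=np.array([np.cos(Y),np.sin(Y)]); w=np.array([.4685,-.167])
ty=Y-np.pi/2-(yaw-np.radians(19.9)); xx=np.array([np.cos(ty),np.sin(ty)]);zz=np.array([-np.sin(ty),np.cos(ty)])
t=w-.035*u-ct[0]*xx-ct[2]*zz; print(t,np.hypot(*t),np.degrees(ty))
to((*t,.40),np.degrees(ty))
```

```text
c [0.65056695 0.11976871 0.17928983] yaw 19.60874741028992 0.09839257214070504 0.04612267894532872
slide in tool [0.00060975 0.14900021 0.03140429]
[ 0.40340433 -0.18013937] 0.4417977415003676 -77.90874741028992
clk 6.275 [0.6209 0.1097 0.3281] F [-0.4  0.4 -1.2] w 0.04474109133637246
shift [ 0.663 -0.24  -1.01 ] rot [ 0.     0.086 -0.   ]
```

step_arm(xyz=[[0,-0.08,0],[0,-0.16,-0.05],[0.05,-0.24,-0.12],[0.12,-0.24,-0.22],[0.19,-0.24,-0.32],[0.26,-0.24,-0.42],[0.33,-0.24,-0.52],[0.4,-0.24,-0.62],[0.46,-0.24,-0.72],[0.52,-0.24,-0.81],[0.57,-0.24,-0.87],[0.59,-0.24,-0.9],[0.59,-0.24,-0.9],[0.59,-0.24,-0.9],[0.59,-0.24,-0.9]], rotation=[[0,0,0],[0,0,0],[0,0.01,0],[0,0.02,0],[0,0.03,0],[0,0.04,0],[0,0.05,0],[0,0.06,0],[0,0.07,0],[0,0.08,0],[0,0.086,0],[0,0.086,0],[0,0.086,0],[0,0.086,0],[0,0.086,0]])

```text
clock: 8.15
tcp_pos: [0.4276, -0.1476, 0.4001]
orientation: [-1.302, 1.051, -1.05]
contact_force: [0.3, -0.4, -1.3]
grip_width: 0.045
```

```bash
python3 -c "
from h import *
to((.4034,-.1801,.212),-77.9)
pickle.dump(r.get_obs(),open('pics/o5.pkl','wb'))
save('wrist','w5');save('top','top5')"
```

```text
clk 8.15 [ 0.4276 -0.1476  0.4001] F [ 0.3 -0.4 -1.3] w 0.044977876842774975
shift [ 0.089  0.627 -0.102] rot [ 0.     0.001 -0.   ]
```

View pics/w5.png

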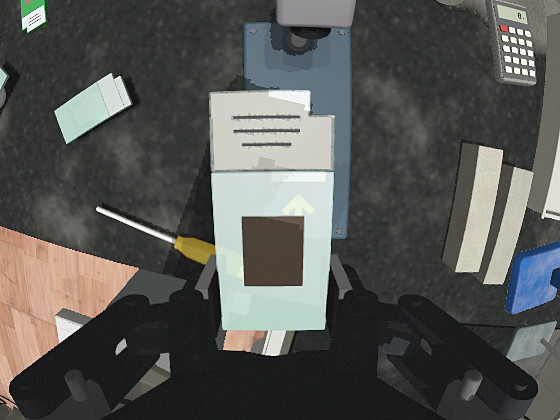

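View pics/top5.png

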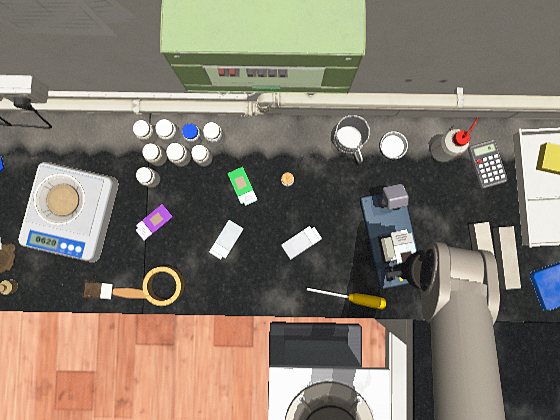

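Run:
```python
from h import *
f=pickle.load(open('pics/w5.pkl','rb'));o=pickle.load(open('pics/o5.pkl','rb'))
im=cv2.imread('pics/w5.png')[10:260,190:370]
cv2.imwrite('pics/crop5.png',cv2.resize(im,None,fx=2.4*1,fy=2.4,interpolation=cv2.INTER_CUBIC))
s=np.array([wray(f,o,u,.016) for u in [(244,24),(350,29),(347,238)]])
d=s[1]-s[2];yaw=np.arctan2(d[1],d[0]);c=(s[0]+s[2])/2;print(s.round(4),np.degrees(yaw),np.linalg.norm(d),np.linalg.norm(s[0]-s[1]))
print('win',c[:2]-.025*np.array([np.cos(yaw),np.sin(yaw)]))
```

```text
[[ 0.5988 -0.0792  0.016 ]
 [ 0.6207 -0.1924  0.016 ]
 [ 0.3879 -0.2454  0.016 ]] 12.832461081308788 0.2387791797448661 0.11524107240938186
win [ 0.46897119 -0.16788292]
```

View pics/crop5.png

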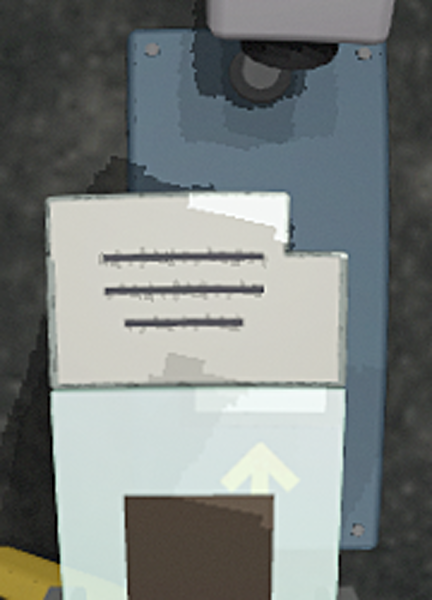

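Both cameras agree on the window at (0.469, −0.167) and the yaw at about 12°. Moving over it, then down.

step_arm(xyz=[[0.04,0,-0.05],[0.089,0.05,-0.1],[0.09,0.13,-0.102],[0.09,0.21,-0.102],[0.09,0.29,-0.102],[0.09,0.37,-0.102],[0.09,0.45,-0.102],[0.09,0.52,-0.102],[0.09,0.57,-0.102],[0.09,0.6,-0.102],[0.09,0.62,-0.102],[0.09,0.627,-0.102],[0.09,0.627,-0.102],[0.09,0.627,-0.102],[0.09,0.627,-0.102]], rotation=[[0,0,0],[0,0,0],[0,0,0],[0,0,0],[0,0,0],[0,0,0],[0,0,0],[0,0,0],[0,0,0],[0,0,0],[0,0,0],[0,0,0],[0,0,0],[0,0,0],[0,0,0]])

```text
clock: 10.12
tcp_pos: [0.4032, -0.1807, 0.2122]
orientation: [-1.302, 1.051, -1.051]
contact_force: [-0.3, -0.4, 0.6]
grip_width: 0.045
```

Run:
```python
from h import *
to((.4034,-.1805,.212),-77.6)
o=r.get_obs();print(np.abs(o['qvel']).max())
f=save('wrist','w6');save('top','top6');save('scene','scene6')
s=np.array([wray(f,o,u,o['tcp_pos'][2]-.149) for u in [(209,91),(325,331),(220,330)]])
c=(s[0]+s[1])/2;d=s[0]-s[2];d/=np.linalg.norm(d);print('frost if unslipped',c+.035*d,np.degrees(np.arctan2(d[1],d[0])))
a=cv2.imread('pics/top6.png')[180:300,345:465];b=cv2.imread('pics/scene6.png')[100:220,280:400]
cv2.imwrite('pics/crop6.png',cv2.resize(np.hstack([a,b]),None,fx=3.3,fy=3.3,interpolation=cv2.INTER_CUBIC))
```

```text
clk 10.125 [ 0.4032 -0.1807  0.2122] F [-0.3 -0.4  0.6] w 0.04497108843859474
shift [-0.001  0.001  0.001] rot [-0.    -0.003 -0.   ]
0.002670243108127332
frost if unslipped [ 0.46841815 -0.16746802  0.06324438] 11.937288621054712
```

View pics/w6.png

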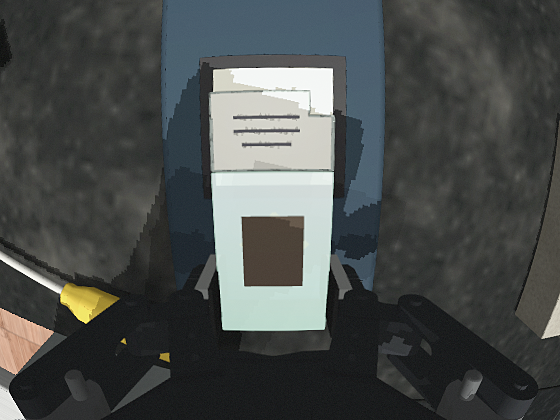

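View pics/crop6.png

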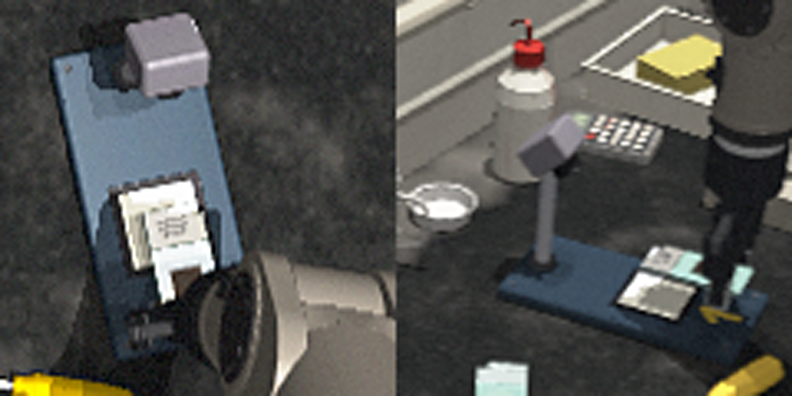

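Run:
```python
from h import *
a=cv2.imread('pics/top6.png')[225:280,375:420]
cv2.imwrite('pics/crop7.png',cv2.resize(a,None,fx=10,fy=10,interpolation=cv2.INTER_CUBIC))
```

```text
(no output)
```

View pics/crop7.png

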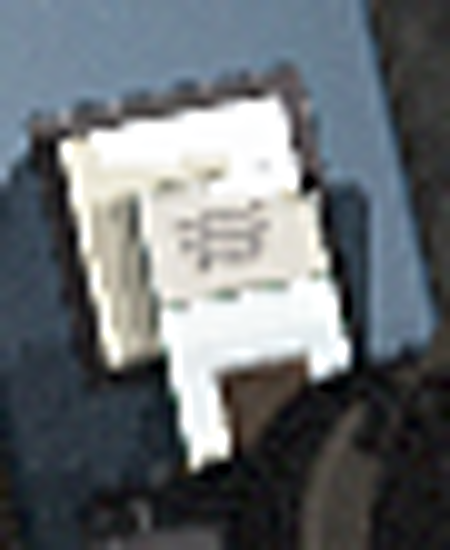

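Run:
```python
from h import *
f=pickle.load(open('pics/top6.pkl','rb'))
p=[ray(f,(375+x/10-.45,225+y/10-.45),.0632) for x,y in [(166,302),(330,275)]]
d=p[0]-p[1];print(np.linalg.norm(d)); d/=np.linalg.norm(d);u=np.array([d[1],-d[0],0]);print('yaw',np.degrees(np.arctan2(u[1],u[0])),'frost',(p[0]+p[1])/2+.015*u)
```

```text
0.04243579982536962
yaw 10.374065750041307 frost [ 0.4695636  -0.16636483  0.0632    ]
```

Both cameras put the frosted end within about 2 mm of the window's middle, and the read slides haven't moved in the pictures. Handing in.

```bash
python3 -c "
from h import *
print(r.hand_in())"
```

```text
the job is handed in; nothing more can be done
None
```

I picked up the unread slide, the one with its notch at the right and pencil lines showing. The arm now holds it by its clear part over the reader's window. I handed the job in at about 10 s of the 42 s allowed; no verdict is reported.

My last checks before handing in:

| Check | Wrist camera | Top camera | Target |
|---|---|---|---|
| Frosted end's middle, x and y (m) | 0.4684, -0.1675 | 0.4696, -0.1664 | window at about 0.469, -0.167 |
| Slide direction | 11.9° | 10.4° | arrow at 10.6° to 12.8°, depending on the view |

- **Height:** the frosted end is about 43 mm above the window. This comes from the measured arm height and the height at which the slide was gripped, not from a picture.
- **Grip and stillness:** the finger opening stayed steady at 45 mm. The arm was still, and the outside force on the tool was under 1 N.
- **Read slides:** they show no movement in the pictures; I compared them by eye rather than measuring.

No check failed; the camera estimates differ by about 2 mm in position and 2° in direction.

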